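# Gauge the depth of a dry-block heater's well

## Robot

A 7-joint arm with a two-finger parallel gripper is mounted at the origin on a cart in front of the work surface, level with it; the furniture and walls round the work are solid. World frame = base frame: x ahead of the robot, y to its left, z up, the work surface at z = 0. Lengths are in m, angles in rad, forces in N, time in s.
With the tool pointing down it reaches from about 0.4 to 0.925 m from the base axis. Payload 5.6 kg.
Tool frame: the origin (TCP) lies on the centre line of the jaws, within the pads' length; the fingertips stand 25 mm ahead of it and the grasp point (between the pads) lies 6 mm ahead of it; z points along the fingers, y is the line along which they close (so a half turn about z gives the same grasp; the last joint's range is limited). The gripper opens to 85 mm and grips with 20 to 120 N. Pads are 22 mm wide; open, the fingers measure 114 mm over their backs; the gripper's body (76 mm by 85 mm) begins 54 mm behind the grasp point. The pads swing forward as they close: fully open they stand 13 mm farther back than shut.
Start: joints at [-0.043, 0.468, -0.012, 1.603, 0.006, 1.071, -0.056], TCP at [0.65, -0, 0.256] pointing down, gripper open.
Joint ranges: [-2.53, 2.53], [-0.31, 2.02], [-1.57, 1.55], [0.28, 2.44], [-1.29, 4.43], [0.15, 1.84], [-2.92, 2.92]. Speed limits (rad/s): [2.57, 2.57, 3.14, 3.14, 3.14, 3.14, 3.14].

## Interface

Orientations are given as a unit quaternion [x, y, z, w].
In Python, from rig import manip gives the robot as it stands. Calls block until the motion is done:
- manip.move_ptp(position, orientation): joint-space move of the TCP to a pose.
- manip.move_l(position, frame=None, speed=0.15): straight line of the TCP; frame=None keeps the orientation; speed is the mean speed in m/s.
- manip.move_joints(angles): joint-space move.
- manip.gripper_to(opening, grasp_force=None): opening from 0.0 (shut) to 1.0 (fully open); grasp_force is the grip in N (None keeps the last); returns when the fingers have stopped.
- manip.pause(seconds).
- manip.solve_ik(position, orientation): joint angles nearest the present ones, or None.
- manip.camera(name): name is "scene" or "side" or "wrist"; returns a dict with "frame" (420x560x3 uint8, red, green, blue), "vertical_fov" (degrees; the focal length in pixels is half the picture's height over the tangent of half this angle, whatever the lens; pixels are square), "cx", "cy" (the principal point, pixels), "D" ([k1, k2, p1, p2, k3] as OpenCV has them; the pictures are not rectified), "R" (3x3) and "t" (3): a world point X has camera coordinates R X + t; the wrist camera has in their place "T_tool_cam" (4x4, takes a point from camera to tool coordinates, whose origin is the TCP and whose axes are the flange's). Camera axes: x right, y down, z forward; pixel columns grow to the right and rows downward; lengths in m; the calibration is good to about 2 mm. A picture is of the moment at which its call begins: read the wrist's pose just before it. There is no depth.
A pose or a line that the arm cannot do raises manip.MotionError and nothing moves.
- manip.job_done(): hands the job in; it is judged then, once.
Readings, each from a call of its own:
- manip.get_time(): time.
- manip.get_q(): joint angles.
- manip.get_joint_vel(): joint speeds.
- manip.get_tau(): joint torques, N m.
- manip.get_ee_pos(): TCP position.
- manip.get_ee_rot(): TCP orientation.
- manip.get_force(): force on the tool from outside, world axes, zero at the start.
- manip.get_moment(): the same for the moment, N m.
- manip.get_grip_width(): opening from 0.0 (shut) to 1.0 (fully open).
- manip.get_finger_force(): force on a finger pad.
Only numpy, scipy, OpenCV 4.12 (cv2) and the standard library are available. Lean on these libraries where they do the work, as an engineer would, in place of code of your own. Each camera call takes 0.05 s, during which the arm holds its last target. There are 200 camera calls.

## Task

Take the depth gauge out of its stand and lower its rod gently into the middle well of the heater's front row (the row of open wells) until the tip rests on the bottom and the sliding foot has been pushed up the rod by the block's top face. Then draw the gauge out and put it back upright in its stand with the foot still where the block left it, so that the depth can be read there. Leave everything else where it is.

Things in the scene. Friction and masses are not known exactly. Their poses are not given: they have to be found in the camera images.
- gauge: depth gauge, loose, 0.07 to 0.12 kg, 136 mm long: a steel rod 7 mm across (lowest 1.8 mm tapered to 4.4 mm) with black graduations; at its upper end an orange grip, a cylinder 18 mm across and 36 mm tall (100 to 136 mm above the tip), to be held from above. Starts upright in the stand. Origin at the rod's tip, z along the rod up to the grip. A brass foot slides on the rod (foot)
- rod_tip (a point): the gauge's lower end, the centre of the rod's tip (same point as the origin of gauge)
- grip (a point): centre of the gauge's orange grip, 118 mm above the tip
- foot (a joint): the reading, m: height of the flat underside of the gauge's brass foot above the rod's tip (0 to 0.078; starts at 0.031 to 0.035, less than any well's depth). The foot is a disc 29 mm across, 6 mm thick, with a 16 mm hub on it (18 mm tall together; a thumb screw sticks out to 16 mm from the axis). Friction holds it: about 4 N along the rod shifts it
- foot_face (a point): centre of the flat underside of the gauge's sliding foot, on the rod's axis
- heater: dry-block heater, fixed, rigid: white housing 150 (x) by 136 mm (y), 70 mm high, sloped panel at its front (-x); aluminium block 76 by 100 mm, flat top face 98 mm above the worktop, two rows of three wells 11 mm across, 27 mm apart along y. The front row (nearer the panel) is open; the rear row, 34 mm farther along +x, holds microtubes standing about 7 mm proud. Origin: centre of underside, z up
- well (a point): centre of the mouth of the middle well of the front row, in the block's top face (98 mm above the worktop); the well goes straight down
- well_bottom: what lies at the bottom of the middle front well: a rigid grey spacer disc, 10.6 mm across, that fills the well up to an unknown height. Origin on the well's axis 68 mm below the block's top face, always, so it does not tell the height; the well's depth from the face down to the disc is somewhere between 40 and 60 mm, new each time
- stand: gauge stand, fixed: dark base plate 86 by 86 mm, 11 mm high, with a blue block 44 by 44 mm in its middle whose top face is 54 mm above the worktop; in it one upright blind hole 8.5 mm across and 30 mm deep, in which the rod stands on its tip. Origin at the centre of its underside, z up
- stand_hole (a point): centre of the mouth of the stand's hole, in its top face (54 mm above the worktop)
- petri: petri dish, 91 mm across and 15 mm high; bystander, loose, to be left alone; origin at the centre of its underside
- timer: bench timer, 66 x 62 x 19 mm; bystander, loose, to be left alone; origin at the centre of its underside
- cartridge_l: white test cartridge, 62 x 34 x 15 mm; bystander, loose, to be left alone; origin at the centre of its underside
- cartridge_r: white test cartridge, 62 x 34 x 15 mm; bystander, loose, to be left alone; origin at the centre of its underside

How it is judged:
By the outcome, as a careful person would: the job done as asked, in the order asked, and still so for the second after the job is handed in, with the robot touching nothing.
It also fails if it takes over 48 s, if anything falls off the work surface, if the arm or the gripper's body presses on something with over 40 N, if the wrist force passes 120 N, or if a joint passes its speed limit or range.

## Working session

There is one attempt and no reset: what is moved stays moved. The work goes in short steps, each a Python script; the robot and the scene stay as the last script left them, time stands still between calls to the robot, and variables do not carry over. Pictures are saved under pics/ and viewed, at most 10 in all, crops included, and the job is handed in when it is done.

```bash
mkdir -p pics; ls
python3 - <<'E'
from rig import manip
import cv2,pickle
d={}
for n in("scene","side","wrist"):
    d[n]=manip.camera(n); 
d['p']=manip.get_ee_pos();d['r']=manip.get_ee_rot()
pickle.dump(d,open('c0.pkl','wb'))
import numpy as np
im=np.hstack([d[n]["frame"] for n in("scene","side")])
cv2.imwrite('pics/a.png',d["scene"]["frame"][:,:,::-1]);cv2.imwrite('pics/b.png',d["side"]["frame"][:,:,::-1]);cv2.imwrite('pics/w.png',d["wrist"]["frame"][:,:,::-1])
for n in("scene","side","wrist"):print({k:v for k,v in d[n].items() if k!="frame"})
print(d['p'],d['r'],manip.get_time())
E
```

```text
pics
{'vertical_fov': 42.35982921489999, 'cx': 276.9536410879715, 'cy': 215.6889369509596, 'D': array([-0.05820262,  0.        ,  0.        ,  0.        ,  0.        ]), 'R': array([[-0.80099699, -0.59862774,  0.00697434],
       [-0.41390167,  0.54533119, -0.7289028 ],
       [ 0.43253812, -0.58673564, -0.68458167]]), 't': array([0.51297948, 0.26193615, 0.9095031 ])}
{'vertical_fov': 55.417454580680904, 'cx': 276.05812117768477, 'cy': 203.00832568586188, 'D': array([-0.1151529,  0.       ,  0.       ,  0.       ,  0.       ]), 'R': array([[-0.77556418, -0.63125555,  0.00407888],
       [-0.439336  ,  0.53510836, -0.7215559 ],
       [ 0.45330352, -0.56140491, -0.69234417]]), 't': array([0.50323994, 0.25887501, 0.7316315 ])}
{'vertical_fov': 66.63982538381792, 'cx': 279.2886824806323, 'cy': 210.87457497167705, 'D': array([-0.06132421,  0.        ,  0.        ,  0.        ,  0.        ]), 'T_tool_cam': array([[-2.52957442e-04, -9.64484333e-01, -2.64139938e-01,
         6.68967795e-02],
       [ 9.99999888e-01, -3.49790188e-04,  3.19564482e-04,
        -1.05337086e-03],
       [-4.00608495e-04, -2.64139827e-01,  9.64484314e-01,
        -1.17508490e-01],
       [ 0.00000000e+00,  0.00000000e+00,  0.00000000e+00,
         1.00000000e+00]])}
[ 6.49609351e-01 -5.73977761e-05  2.55569525e-01] [ 7.07137272e-01  7.07075957e-01 -5.12362266e-04 -4.54496321e-04] 0.15
```

View pics/a.png

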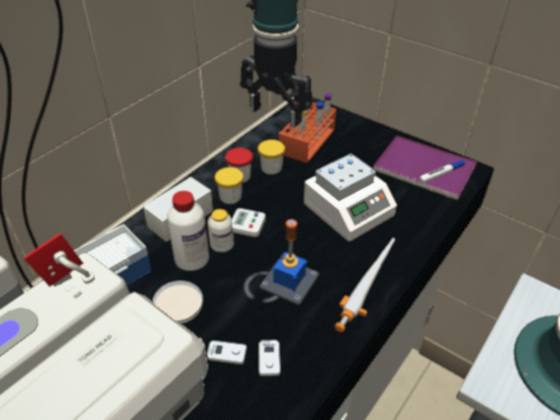

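View pics/b.png

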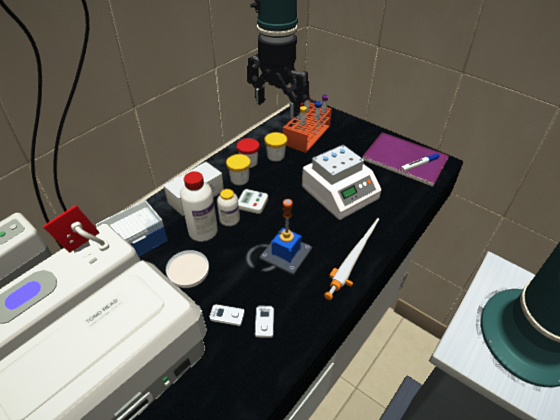

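The scene shows the gauge in its blue-block stand near (291,265) in scene and (288,245) in side. The heater is near (348,190) and (340,178). I'll enlarge both.

Run:
```python
import cv2,pickle,numpy as np
d=pickle.load(open('c0.pkl','rb'))
def c(n,x,y):return cv2.resize(d[n]["frame"][y:y+75,x:x+100,::-1],(400,300),interpolation=cv2.INTER_CUBIC)
cv2.imwrite('pics/c.png',np.vstack([np.hstack([c("scene",300,145),c("scene",245,215)]),np.hstack([c("side",290,135),c("side",240,195)])]))
```

```text
(no output)
```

View pics/c.png

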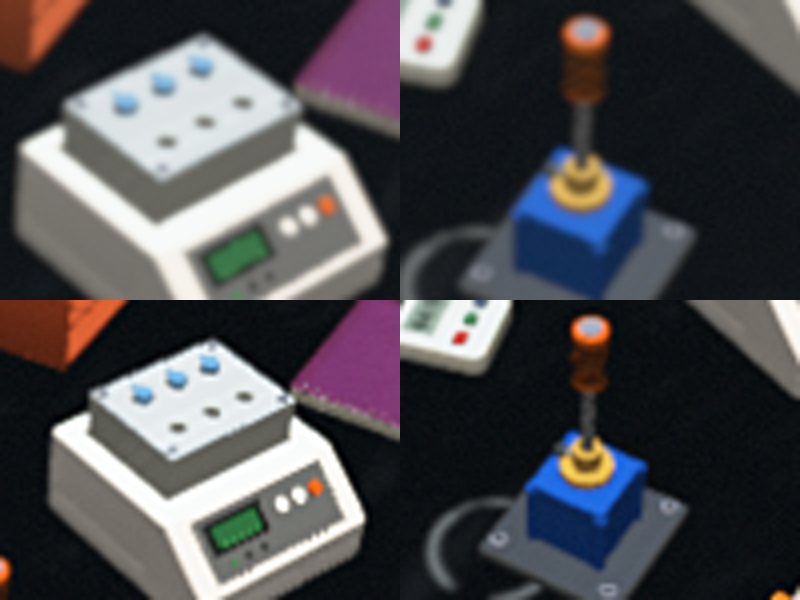

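View pics/w.png

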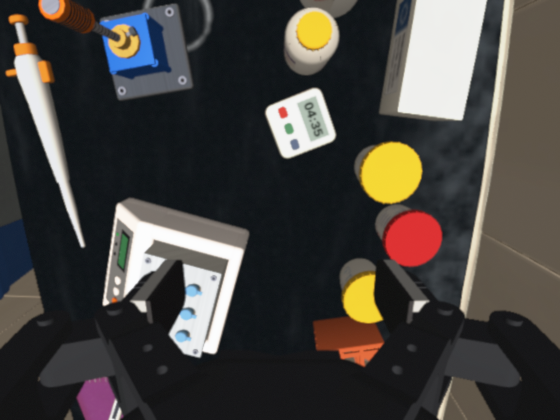

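The wrist view has the gauge at upper left, about (120,40), and the heater at lower left, with the bottles to the right. I'll triangulate the positions, then hover for a closer look.

```bash
cat > h.py <<'E'
import numpy as np,cv2
from scipy.spatial.transform import Rotation as Ro
def cam(c,p=None,r=None):
    """-> K, R, t (world->camera)"""
    f=210/np.tan(np.radians(c["vertical_fov"])/2)
    K=np.array([[f,0,c["cx"]],[0,f,c["cy"]],[0,0,1]])
    if "R" in c: return K,c["R"],c["t"]
    T=np.eye(4);T[:3,:3]=Ro.from_quat(r).as_matrix();T[:3,3]=p
    W=np.linalg.inv(T@c["T_tool_cam"]);return K,W[:3,:3],W[:3,3]
def onplane(c,uv,z,p=None,r=None):
    K,R,t=cam(c,p,r)
    n=cv2.undistortPoints(np.array(uv,float).reshape(-1,1,2),K,c["D"])[:,0]
    d=np.c_[n,np.ones(len(n))]@R;o=-R.T@t
    return o+d*((z-o[2])/d[:,2])[:,None]
def proj(c,X,p=None,r=None):
    K,R,t=cam(c,p,r)
    return cv2.projectPoints(np.array(X,float).reshape(-1,3),cv2.Rodrigues(R)[0],t,K,c["D"])[0][:,0]
E
python3 - <<'E'
import pickle
from h import *
np.set_printoptions(precision=4,suppress=True)
d=pickle.load(open('c0.pkl','rb'))
u=lambda l,o:(np.array(l,float)+.5)/4-.5+o
for n,w,wo,g,go,f in(("scene",[(167,142),(205,122),(243,103)],(300,145),[(187,29)],(245,215),None),("side",[(177,128),(212,112),(245,97)],(290,135),[(190,27)],(240,195),None)):
    print(n,onplane(d[n],u(w,wo),.098)[:,:2].tolist(),onplane(d[n],u(g,go),.16)[:,:2])
p,r=d['p'],d['r']
print('wrist stand screws',onplane(d['wrist'],[(169,12),(182,81),(120,93)],.011,p,r)[:,:2])
E
```

```text
scene [[0.5339478316328629, -0.07894987697245681], [0.526793567315865, -0.10507587816677832], [0.5190418900492635, -0.13107031880354125]] [[0.5073 0.1382]]
side [[0.5334323385012847, -0.07541470927891758], [0.5255676359408469, -0.10199026876017225], [0.5179113378331047, -0.1276494185292968]] [[0.5066 0.142 ]]
wrist stand screws [[0.5344 0.1808]
 [0.5439 0.1122]
 [0.4744 0.1012]]
```

Run:
```python
from rig import manip
from h import *
import pickle
q=[.70710678,.70710678,0,0]
D={}
for n,P in(("well",(.526,-.1035,.24)),("gauge",(.507,.140,.26))):
    manip.move_ptp(P,q); manip.pause(.2)
    p,r=manip.get_ee_pos(),manip.get_ee_rot(); c=manip.camera("wrist"); D[n]=(c,p,r)
    print(n,p,r,manip.get_time(),manip.get_force())
pickle.dump(D,open('c1.pkl','wb'))
c=lambda n,x,y:cv2.resize(D[n][0]["frame"][y:y+200,x:x+133,::-1],(399,600),interpolation=cv2.INTER_CUBIC)
for n,X in(("well",(.526,-.1035,.098)),("gauge",(.507,.14,.16))):
    print(proj(D[n][0],X,D[n][1],D[n][2]))
cv2.imwrite('pics/d.png',np.hstack([c("well",213,120),c("gauge",213,120)]))
```

```text
well [ 0.52701028 -0.10241518  0.23999499] [7.06379849e-01 7.07832909e-01 2.71318120e-04 8.80076889e-05] 1.0917 [ 0.07165936  0.76977855 -0.03661398]
gauge [0.5074403  0.13826803 0.25983188] [ 7.08169125e-01  7.06042786e-01 -2.50198402e-04  1.09555616e-04] 2.3083 [ 0.04680701  0.60883489 -0.10890236]
[[279.14808529 207.36961014]]
[[280.07396258 218.46728966]]
```

View pics/d.png

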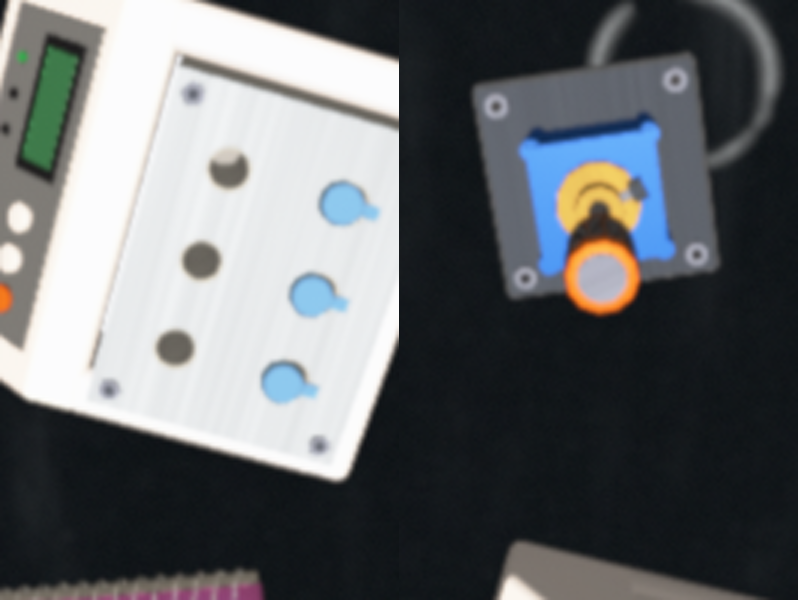

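The well mouth is at (279.8,206.5) and the grip top at (280.8,212.2). The four stand screws are also visible.

Run:
```python
from h import *
import pickle
from rig import manip
np.set_printoptions(precision=4,suppress=True)
D=pickle.load(open('c1.pkl','rb'))
u=lambda l:(np.array(l,float)+.5)/3-.5+(213,120)
c,p,r=D['well']; print('wells',onplane(c,u([(229,169),(201,260),(175,347)]),.098,p,r)[:,:2])
c,p,r=D['gauge']; print('grip',onplane(c,u([(204,277)]),.16,p,r)); s=onplane(c,u([(98,106),(277,80),(298,254),(127,278)]),.011,p,r)
print('stand',s.mean(0))
print(manip.get_ee_pos(),manip.get_ee_rot(),manip.get_joint_vel(),manip.get_time())
```

```text
wells [[ 0.534  -0.0769]
 [ 0.5264 -0.1026]
 [ 0.519  -0.1284]]
grip [[0.5074 0.1448 0.16  ]]
stand [0.5065 0.1416 0.011 ]
[0.5074 0.1386 0.2599] [ 0.708   0.7062 -0.0002  0.0001] [-0.0035 -0.0013 -0.0057 -0.0007 -0.0012  0.0008 -0.001 ] 2.3083
```

```bash
cat >> h.py <<'E'
Q=[.70710678,.70710678,0,0]
def report(manip,s=''):
    print(s,manip.get_ee_pos().round(4),manip.get_force().round(2),'w',round(float(manip.get_grip_width()),3),'ff',manip.get_finger_force(),'t',manip.get_time(),flush=True)
E
python3 - <<'E'
from rig import manip
from h import *
import pickle
manip.move_ptp((.5072,.143,.21),Q); manip.pause(.4); report(manip)
manip.move_l((.5072,.143,.148),speed=.08); manip.pause(.3); report(manip)
manip.gripper_to(.05,60); manip.pause(.3); report(manip,'closed')
manip.move_l((.5072,.143,.153),speed=.03); manip.pause(.3); report(manip,'+5mm')
p,r=manip.get_ee_pos(),manip.get_ee_rot();w=manip.camera("wrist");s=manip.camera("scene");b=manip.camera("side")
pickle.dump((p,r,w,s,b),open('c2.pkl','wb'))
k=lambda c,x,y,W,H:cv2.resize(c["frame"][y:y+H,x:x+W,::-1],(400,600),interpolation=cv2.INTER_CUBIC)
cv2.imwrite('pics/e.png',np.hstack([k(w,200,120,160,240),k(s,250,175,80,120)]))
E
```

```text
[0.5076 0.1431 0.2109] [ 0.13 -0.4   0.6 ] w 0.995 ff 0.0 t 3.025
 [0.5074 0.143  0.1484] [-0.38  0.29 -0.33] w 1.002 ff 0.0 t 4.25
closed [0.5072 0.143  0.1481] [-1.4   0.11  2.46] w 0.195 ff 58.387770652770996 t 5.1833
+5mm [0.5071 0.143  0.1529] [-1.04 -0.09 -0.39] w 0.196 ff 58.42552363872528 t 5.8
```

View pics/e.png

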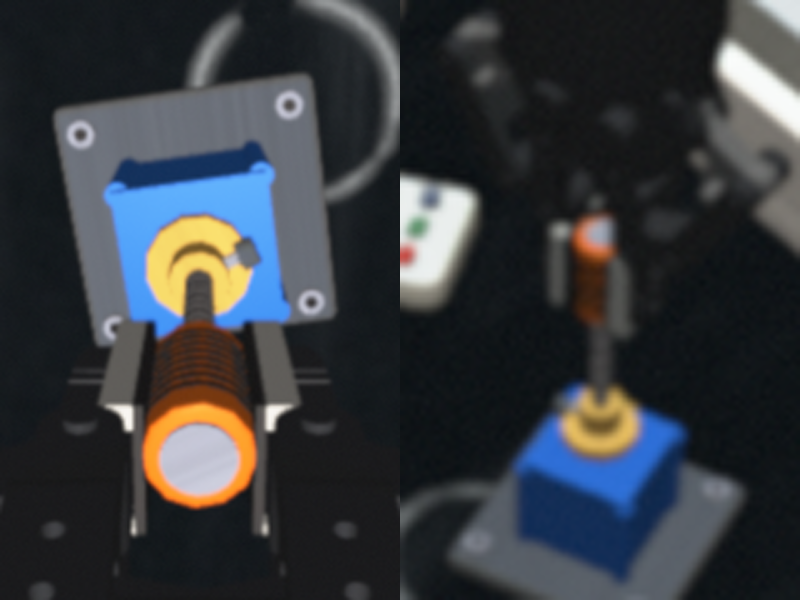

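Grip is centred in the jaws, and the rod is hanging roughly vertical. I'll check its tilt and position, then carry it to a spot above the well.

Run:
```python
from rig import manip
from h import *
import pickle
p,r,w,s,b=pickle.load(open('c2.pkl','rb'))
u=lambda l:(np.array(l,float)+.5)/2.5-.5+(200,120)
print('top',onplane(w,u([(200,460)]),.165,p,r),'footdisc top',onplane(w,u([(199,266)]),.069,p,r),'rod at grip base',onplane(w,u([(200,322)]),.129,p,r))
manip.move_l((.5072,.143,.26),speed=.15)
manip.move_l((.5262,-.103,.26),speed=.2); manip.pause(.5); report(manip)
manip.move_l((.5262,-.103,.230),speed=.1); manip.pause(.5); report(manip)  # tip at ~.106
p,r=manip.get_ee_pos(),manip.get_ee_rot();w=manip.camera("wrist");s=manip.camera("scene");b=manip.camera("side")
pickle.dump((p,r,w,s,b),open('c3.pkl','wb'))
print(r)
k=lambda c,x,y,W,H:cv2.resize(c["frame"][y:y+H,x:x+W,::-1],(400,600),interpolation=cv2.INTER_CUBIC)
cv2.imwrite('pics/f.png',np.hstack([k(w,200,120,160,240),k(b,310,90,80,120)]))
```

```text
top [[0.50625505 0.14502218 0.165     ]] footdisc top [[0.50612832 0.1442501  0.069     ]] rod at grip base [[0.50630563 0.152624   0.129     ]]
 [ 0.5262 -0.1029  0.26  ] [-0.71 -0.15 -1.33] w 0.193 ff 58.60608637332916 t 8.7
 [ 0.5263 -0.103   0.2302] [ 0.05 -0.37 -0.52] w 0.194 ff 58.59882116317749 t 9.65
[7.07103241e-01 7.07110301e-01 1.07545554e-04 1.27236911e-04]
```

View pics/f.png

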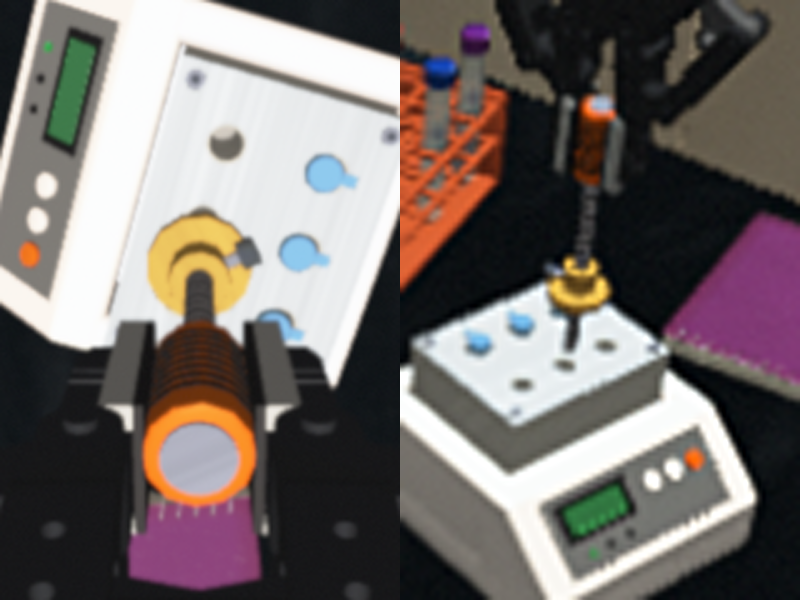

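The side view shows the tip at (344,160), just above and slightly behind the well mouth at (343.2,163.2). I'll compute the offset on each camera, from this side picture and a scene crop.

Run:
```python
from h import *
import pickle
np.set_printoptions(precision=4,suppress=True)
p,r,w,s,b=pickle.load(open('c3.pkl','rb'))
zt=.2302-.148+.024
u=lambda l:(np.array(l,float)+.5-(400,0))/5-.5+(310,90)
W=onplane(b,u([(566,366),(522,385),(606,345)]),.098);T=onplane(b,u([(570,349)]),zt)[0];G=onplane(b,u([(600,103)]),zt+.136)[0];F=onplane(b,u([(579,290)]),zt+.036)[0]
print('side wells',W[:,:2],'tip',T,'top',G,'footdisc',F)
k=cv2.resize(s["frame"][95:95+120,310:310+100,::-1],(500,600),interpolation=cv2.INTER_CUBIC)
cv2.imwrite('pics/g.png',k)
```

```text
side wells [[ 0.5249 -0.1017]
 [ 0.5333 -0.0757]
 [ 0.5186 -0.1285]] tip [ 0.5256 -0.1046  0.1062] top [ 0.5268 -0.1015  0.2422] footdisc [ 0.5247 -0.1032  0.1422]
```

View pics/g.png

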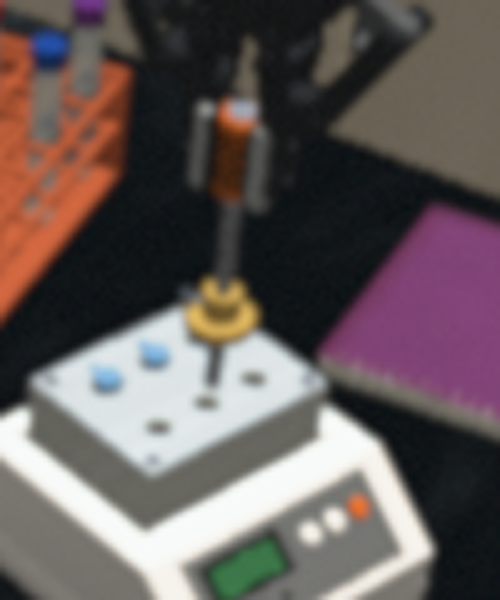

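Run:
```python
from h import *
import pickle
np.set_printoptions(precision=4,suppress=True)
p,r,w,s,b=pickle.load(open('c3.pkl','rb'))
zt=.2302-.148+.024
u=lambda l:(np.array(l,float)+.5)/5-.5+(310,95)
W=onplane(s,u([(206,403),(157,427),(253,379)]),.098)
print(W[:,:2],W.mean(0),'tip',onplane(s,u([(211,383)]),zt),'top',onplane(s,u([(241,109)]),zt+.136),'foot',onplane(s,u([(221,313)]),zt+.036))
# predicted px in the crop for an axis through the well centre
c=np.array([.5262,-.103])
for cm,o in((s,(310,95)),(b,(310,90))):
    print(((proj(cm,[[*c,z] for z in(.098,zt,zt+.036,zt+.136)])-o)+.5)*5-.5)
q=lambda l:(np.array(l,float)+.5)/2.5-.5+(200,120)
print('wrist top',onplane(w,q([(199,460)]),zt+.136,p,r),'foot disc top',onplane(w,q([(198,266)]),zt+.040,p,r))
```

```text
[[ 0.5268 -0.1048]
 [ 0.5348 -0.0788]
 [ 0.5193 -0.1308]] [ 0.527  -0.1048  0.098 ] tip [[ 0.5274 -0.1082  0.1062]] top [[ 0.5275 -0.1044  0.2422]] foot [[ 0.5273 -0.109   0.1422]]
[[205.0271 405.6548]
 [206.9794 390.2919]
 [215.7651 321.0272]
 [242.1436 111.7763]]
[[165.1277 363.6121]
 [167.1082 350.1084]
 [176.031  288.9804]
 [202.8753 102.0883]]
wrist top [[ 0.5252 -0.101   0.2422]] foot disc top [[ 0.525  -0.1018  0.1462]]
```

Tip-versus-well readings: scene and side say about 3 mm too far toward -y, while the wrist says about 0. I'll take half the correction, descend to just over the face and look again, where height parallax vanishes.

Run:
```python
from rig import manip
from h import *
import pickle
manip.move_l((.5267,-.1014,.2302),speed=.05)
manip.move_l((.5267,-.1014,.2235),speed=.02); manip.pause(.4); report(manip)
s=manip.camera("scene");b=manip.camera("side");p,r=manip.get_ee_pos(),manip.get_ee_rot();w=manip.camera("wrist")
pickle.dump((p,r,w,s,b),open('c4.pkl','wb'))
k=lambda c,x,y,W,H:cv2.resize(c["frame"][y:y+H,x:x+W,::-1],(400,600),interpolation=cv2.INTER_CUBIC)
cv2.imwrite('pics/h.png',np.hstack([k(s,332,140,40,60),k(b,325,127,40,60)]))
```

```text
[ 0.5267 -0.1014  0.2236] [-0.13 -0.43 -1.03] w 0.194 ff 58.598434925079346 t 10.9333
```

View pics/h.png

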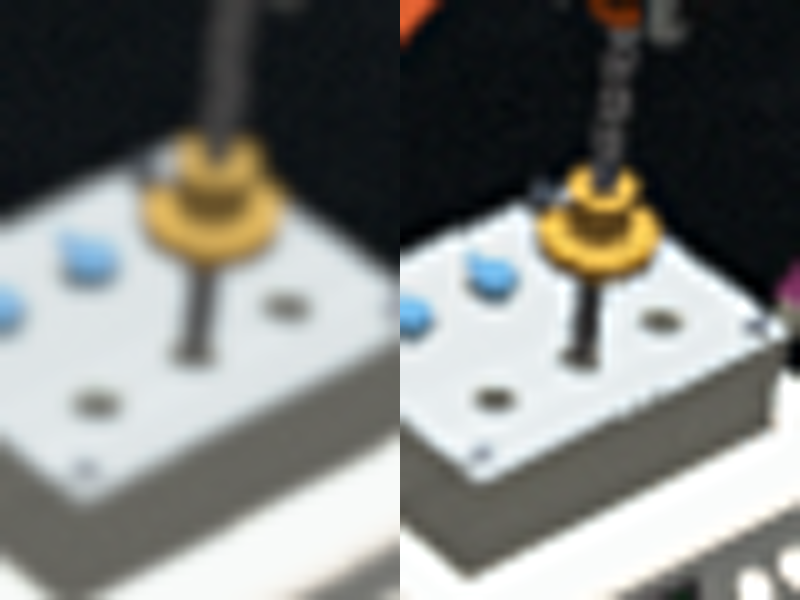

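Both cameras show the tip entering the well mouth, about 0.6 mm right of centre. I'll make a small correction, then a guarded descent.

Run:
```python
from rig import manip
from h import *
x,y=.5271,-.1010
f0=manip.get_force()
z=.2235
manip.move_l((x,y,z),speed=.03)
while z>.194:
    z-=.002; manip.move_l((x,y,z),speed=.03)
    f=manip.get_force()-f0
    print(round(z,4),manip.get_ee_pos().round(4),f.round(1),manip.get_moment().round(2),flush=True)
    if abs(f[2])>3.5 or np.hypot(f[0],f[1])>4: print('stop');break
report(manip)
```

```text
0.2215 [ 0.5269 -0.101   0.2213] [0.3 0.7 1. ] [-0.05 -0.01  0.02]
0.2195 [ 0.527  -0.101   0.2193] [ 0.5 -0.6 -0. ] [-0.01  0.02  0.02]
0.2175 [ 0.527  -0.101   0.2174] [-1.3  1.   0.3] [-0.05 -0.   -0.03]
0.2155 [ 0.527  -0.101   0.2153] [-0.1  0.2  0.5] [ 0.04 -0.03  0.01]
0.2135 [ 0.527  -0.101   0.2134] [-0.6 -0.3 -0. ] [-0.01 -0.01 -0.05]
0.2115 [ 0.527  -0.101   0.2113] [-0.1  0.3 -0.2] [ 0.02 -0.06  0.02]
0.2095 [ 0.527  -0.101   0.2093] [-0.5 -0.4  0. ] [ 0.02 -0.01  0.01]
0.2075 [ 0.527  -0.101   0.2073] [-0.5  0.5 -0.1] [-0.03  0.06 -0.01]
0.2055 [ 0.527  -0.101   0.2054] [-0.1  0.3 -1.1] [0.   0.02 0.02]
0.2035 [ 0.527  -0.101   0.2033] [-0.2 -0.4 -0.7] [ 0.05 -0.   -0.02]
0.2015 [ 0.527  -0.101   0.2013] [-0.9 -0.4  0.3] [-0.01  0.03 -0.06]
0.1995 [ 0.527  -0.101   0.1994] [-0.1  1.2 -0. ] [-0.02  0.01 -0.03]
0.1975 [ 0.527  -0.101   0.1974] [0.2 0.  0.9] [-0.02  0.03  0.01]
0.1955 [ 0.527  -0.101   0.1953] [-0.1  0.1 -0. ] [-0.04  0.03  0.04]
0.1935 [ 0.527  -0.101   0.1933] [-0.4  0.4 -0.6] [ 0.05  0.01 -0.04]
 [ 0.527  -0.101   0.1933] [-0.34  0.24 -1.5 ] w 0.192 ff 58.60227584838867 t 15.0833
```

Run:
```python
from rig import manip
from h import *
x,y=.5271,-.1010
z=.1935; prev=0
while z>.158:
    z-=.001 if z>.1835 else .0006
    manip.move_l((x,y,z),speed=.03)
    f=np.mean([manip.get_force() for _ in range(3)],0)
    print(round(z,4),manip.get_ee_pos()[2].round(4),f.round(1),round(manip.get_time(),2),flush=True)
    if f[2]>7 or np.hypot(f[0],f[1])>7: print('stop');break
manip.pause(.2);report(manip)
```

```text
0.1925 0.1924 [ 0.3 -0.6 -0.8] 15.33
0.1915 0.1914 [-0.4 -0.8 -0.9] 15.58
0.1905 0.1904 [-0.1  0.4 -2. ] 15.83
0.1895 0.1897 [0.2 0.2 0.6] 16.08
0.1885 0.1888 [-0.8 -0.6  2.2] 16.33
0.1875 0.1876 [ 1.1 -0.3  3. ] 16.58
0.1865 0.1865 [ 0.3 -0.1  2.6] 16.83
0.1855 0.1855 [0.6 0.2 2.9] 17.08
0.1845 0.1845 [ 1.  -1.6  1.7] 17.33
0.1835 0.1834 [ 1.1 -1.   1.9] 17.58
0.1829 0.1829 [ 1.5 -1.3  2.8] 17.83
0.1823 0.1823 [ 1.4 -1.3  3.9] 18.08
0.1817 0.1817 [ 1.8 -1.3  3.1] 18.33
0.1811 0.1811 [ 2.2 -1.2  2.9] 18.58
0.1805 0.1804 [ 1.5 -1.8  3. ] 18.83
0.1799 0.1798 [ 1.5 -1.6  2.3] 19.08
0.1793 0.1792 [ 2.1 -1.5  2.6] 19.33
0.1787 0.1786 [ 1.8 -1.4  3.1] 19.58
0.1781 0.178 [ 1.1 -0.8  2.5] 19.83
0.1775 0.1774 [ 0.7 -1.   3.3] 20.08
0.1769 0.1768 [ 0.3 -1.6  3. ] 20.33
0.1763 0.1762 [ 1.  -1.2  2.5] 20.58
0.1757 0.1756 [ 0.3 -1.5  0.9] 20.83
0.1751 0.175 [ 1.4 -2.4  2.4] 21.08
0.1745 0.1744 [ 0.  -1.8  1.8] 21.33
0.1739 0.1738 [ 0.7 -2.   2.5] 21.58
0.1733 0.1732 [-1.  -1.9  2.3] 21.83
0.1727 0.1726 [-0.7 -2.1  2.2] 22.08
0.1721 0.172 [-0.3 -2.2  2. ] 22.33
0.1715 0.1714 [-0.2 -2.9  2.3] 22.58
0.1709 0.1708 [ 0.7 -2.7  2.8] 22.83
0.1703 0.1703 [-0.3 -2.   2.4] 23.08
0.1697 0.1697 [ 0.3 -2.1  2.4] 23.33
0.1691 0.1691 [ 0.5 -2.2  2.6] 23.58
0.1685 0.1684 [-1.1 -1.8  2.6] 23.83
0.1679 0.1678 [-0.1 -2.8  3.1] 24.08
0.1673 0.1672 [ 0.6 -3.2  3. ] 24.33
0.1667 0.1667 [-1.3 -1.9  2.7] 24.58
0.1661 0.1665 [-1.5 -1.8  6.4] 24.83
0.1655 0.1663 [-2.4 -1.6  9. ] 25.08
stop
 [ 0.5273 -0.1009  0.1663] [-1.06 -2.48  9.92] w 0.188 ff 59.944610595703125 t 25.2833
```

The tip has bottomed at TCP z = 0.1665, with about 10 N, so the depth is around 55 mm. Next I'll withdraw and hover just above the stand hole for a check.

Run:
```python
from rig import manip
from h import *
import pickle
manip.move_l((.5271,-.101,.172),speed=.03)
manip.move_l((.5271,-.101,.250),speed=.08)
manip.move_l((.5072,.143,.250),speed=.2)
manip.move_l((.5072,.143,.182),speed=.12); manip.pause(.3); report(manip)
p,r=manip.get_ee_pos(),manip.get_ee_rot();w=manip.camera("wrist");s=manip.camera("scene");b=manip.camera("side")
pickle.dump((p,r,w,s,b),open('c5.pkl','wb'))
pt=proj(s,(.507,.1416,.06))[0].astype(int);pb=proj(b,(.507,.1416,.06))[0].astype(int)
k=lambda c,o,W,H:cv2.resize(c["frame"][o[1]-40:o[1]-40+H,o[0]-20:o[0]-20+W,::-1],(400,600),interpolation=cv2.INTER_CUBIC)
print(pt,pb)
cv2.imwrite('pics/i.png',np.hstack([k(s,pt,40,60),k(b,pb,40,60)]))
```

```text
[0.5075 0.1431 0.1826] [ 0.25  0.14 -1.33] w 0.198 ff 58.55589151382446 t 29.1667
[289 261] [285 235]
```

View pics/i.png

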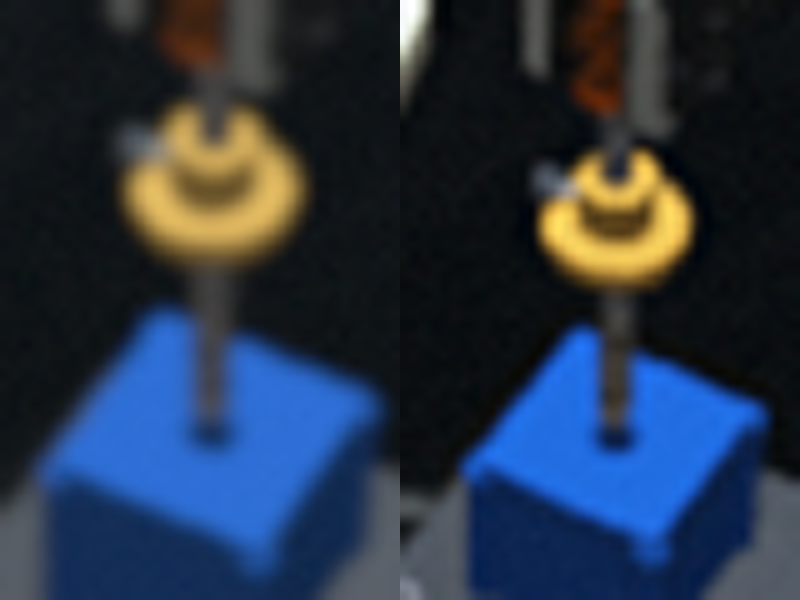

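The tip is right over the hole in both views. I'll lower it with a force guard.

Run:
```python
from rig import manip
from h import *
x,y,z=.5072,.143,.182
while z>.1476:
    z-=.002 if z>.151 else .0006
    manip.move_l((x,y,z),speed=.04)
    f=np.mean([manip.get_force() for _ in range(3)],0)
    print(round(z,4),manip.get_ee_pos().round(4),f.round(1),round(manip.get_time(),2),flush=True)
    if f[2]>2 or np.hypot(f[0],f[1])>5: print('stop');break
report(manip)
```

```text
0.18 [0.507  0.143  0.1798] [-0.2  0.5 -0.9] 29.57
0.178 [0.5071 0.143  0.1778] [ 0.  -0.3 -1. ] 29.82
0.176 [0.5071 0.143  0.1758] [ 0.3  0.4 -0.5] 30.07
0.174 [0.5071 0.143  0.1738] [ 0.8 -0.3 -1.4] 30.32
0.172 [0.5071 0.143  0.1718] [ 0.5 -0.6 -1. ] 30.57
0.17 [0.5071 0.143  0.1699] [-0.5 -0.8  0.1] 30.82
0.168 [0.5071 0.1429 0.1679] [ 0.1 -0.2 -1.1] 31.07
0.166 [0.5071 0.143  0.1659] [-0.2  0.2 -0.7] 31.32
0.164 [0.5071 0.143  0.1639] [-0.3  0.2 -0.6] 31.57
0.162 [0.5071 0.143  0.1618] [ 0.4  0.1 -0.8] 31.82
0.16 [0.5071 0.143  0.1599] [-0.4 -0.1 -1.5] 32.07
0.158 [0.5071 0.143  0.1578] [ 0.3  0.4 -0. ] 32.32
0.156 [0.5071 0.143  0.1558] [-0.3 -0.1 -0.9] 32.57
0.154 [0.5071 0.143  0.1539] [-0.3  0.6 -0. ] 32.82
0.152 [0.5071 0.143  0.1518] [-0.2  0.4 -1.1] 33.07
0.15 [0.5071 0.143  0.1499] [-0.1  1.2 -1.6] 33.32
0.1494 [0.5072 0.143  0.1494] [-1.   0.8 -1.5] 33.57
0.1488 [0.5072 0.143  0.1488] [ 0.6  0.8 -1. ] 33.82
0.1482 [0.5072 0.143  0.1482] [-0.1  0.2 -1.4] 34.07
0.1476 [0.5074 0.1431 0.148 ] [-0.5  0.   4.5] 34.32
stop
 [0.5074 0.1431 0.148 ] [-0.53  0.01  4.54] w 0.196 ff 59.32339310646057 t 34.3167
```

Run:
```python
from rig import manip
from h import *
import pickle
manip.move_l((.5072,.143,.1482),speed=.03)
manip.gripper_to(1.0); manip.pause(.2); report(manip)
manip.move_l((.5072,.143,.24),speed=.1); manip.pause(.3); report(manip)
s=manip.camera("scene");b=manip.camera("side")
d=pickle.load(open('c0.pkl','rb')); o=pickle.load(open('c5.pkl','rb'))
def blob(c,P,lo,hi):
    x,y=proj(c,P)[0].astype(int); h=cv2.cvtColor(c["frame"],cv2.COLOR_RGB2HSV)
    m=cv2.inRange(h,lo,hi); m2=np.zeros_like(m); m2[y-45:y+45,x-18:x+18]=m[y-45:y+45,x-18:x+18]
    M=cv2.moments(m2,True); return round(M['m10']/M['m00'],1),round(M['m01']/M['m00'],1),M['m00']
for n,c,a,e in(("scene",d["scene"],o[3],s),("side",d["side"],o[4],b)):
  for col,lo,hi in(("brass",(16,100,120),(28,255,255)),("orange",(3,120,60),(14,255,255))):
    print(n,col,'start',blob(c,(.507,.1416,.1),lo,hi),'above',blob(a,(.507,.1416,.1),lo,hi),'now',blob(e,(.507,.1416,.1),lo,hi))
  for f in(.033,.0555): print('pred brass',f,proj(e,(.507,.1416,.024+f+.006)))
  print('34mm drop px',proj(e,(.507,.1416,.1))-proj(e,(.507,.1416,.1346)))
```

```text
[0.5072 0.143  0.1482] [ 0.15 -0.61  0.01] w 1.001 ff 0.0 t 35.4417
 [0.5071 0.143  0.2396] [ 0.01  0.32 -0.1 ] w 0.999 ff 0.0 t 36.8083
scene brass start (289.9, 260.8, 122.0) above (290.1, 239.1, 166.0) now (289.8, 252.4, 153.0)
scene orange start (290.7, 230.0, 164.0) above (287.9, 216.6, 88.0) now (289.7, 231.0, 151.0)
pred brass 0.033 [[289.13711751 260.74593878]]
pred brass 0.0555 [[289.41499272 252.45381035]]
34mm drop px [[-0.45291316 13.55159557]]
side brass start (286.4, 235.8, 98.0) above (286.5, 216.8, 116.0) now (286.1, 228.5, 111.0)
side orange start (286.8, 207.6, 87.0) above (284.5, 194.4, 50.0) now (285.7, 207.7, 84.0)
pred brass 0.033 [[286.0183677  234.67367041]]
pred brass 0.0555 [[286.25448352 227.39678301]]
34mm drop px [[-0.38839788 12.05578958]]
```

The gauge is back upright at its starting height. The foot sits where a reading of about 55 mm predicts, and the gripper is clear.

```bash
python3 -c "
from rig import manip
print(manip.job_done(),manip.get_time())"
```

```text
the job is handed in; nothing more can be done
the job is handed in; nothing more can be done
```

The gauge was lowered into the middle front well until its tip rested on the bottom, then put back upright in its stand with the foot left at about 55 mm, and the job is handed in at about 37 s on the robot's clock.

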